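# Close the big slide caliper on a stone plinth

### The arm

A 6-joint arm with a two-finger parallel gripper is mounted at the origin on the work surface. World frame = base frame: x ahead of the robot, y to its left, z up, the work surface at z = 0. Lengths are in mm, angles in rad, forces in N, time in s.
With the tool pointing down it reaches from about 400 to 925 mm from the base axis. Payload 12.5 kg.
Tool frame: the origin (TCP) lies at the very end of the fingers, on their centre line; the grasp point (between the pads) lies 19 mm behind it; x points along the fingers, y is the direction in which the jaws open and shut, and the axes are right-handed (so a half turn about x gives the same grasp; the last joint's range is limited). The gripper opens to 95 mm and grips with 3 to 60 N. Pads are 20 mm wide; open, the fingers measure 119 mm over their backs; the gripper's body (75 mm by 180 mm) begins 59 mm behind the grasp point.
Start: joints at [-1.37, 0.491, 1.559, -0, 1.092, -0.106], TCP at [188.779, -595.827, 214.661] pointing down, gripper open.
Joint ranges: [-3.1, 3.1], [-0.84, 2.19], [0.05, 2.79], [-1.13, 4.28], [0.06, 2.93], [-2.69, 2.69]. Speed limits (rad/s): [2.22, 2.22, 2.79, 3.14, 3.14, 3.14].

### API

Orientations are given as [roll, pitch, yaw] about the fixed x, y, z axes, in that order (R = Rz(yaw) Ry(pitch) Rx(roll)).
In Python, from cell import * gives the robot as it stands.
- The arm moves only by the tool step_arm, never from a script. Its argument "steps" is a list of rows, each a list of 4 numbers: the shift along the tool's x, y, z in units of 50 mm (1.0 is 50 mm), then the turn about the tool's x in units of 8 degrees (1.0 is 8 degrees). A call has 1 to 20 rows; each row shifts and turns the commanded pose from where the row before left it, along the tool's axes as they then stand; what a row does not reach is not made up. A row lasts 1/8 s, in which the tool goes at most 62.5 mm and 10.7 degrees, less where a joint would pass 70% of its speed; a pose out of reach is approached as far as the arm can. A call is refused whole if a number of a shift passes 1 or a number of a turn 1, either way. A call with a gripper value outside its range is refused whole. "jaw" is the closure, from 0 (fully open) to 1 (shut), set as the call begins (left out, the last holds). The fingers move at their own pace and stop on an object; the grip force is fixed at half the most. Time passes only in rows, so rows that do not move let the fingers close. It gives the time, the measured TCP pose, the force and the opening at its end, in the units of the state.
- state(): the state, without advancing time (a new reading comes with each control period).
- read_camera(name): name is "scene" or "top" or "wrist"; returns the picture (480x640x3 uint8, red, green, blue); there is no depth.
- camera_info(name): a dict with "mtx" (3x3 intrinsics, pixels), "k1" (the pictures are not rectified: a ray, as slopes to the right and down, at radius r is drawn at 1 + k1 r^2 times it, then the intrinsics apply), "eye" and "attitude" of the camera in the world; the wrist camera has in their place "hand_eye" (4x4, takes a point from camera to tool coordinates, whose origin is the TCP and whose axes are the tool frame's). Camera axes: x right, y down, z forward; pixel columns grow to the right and rows downward; lengths in mm; the calibration is good to about 2 mm. A picture is of the moment at which its call begins: read the wrist's pose just before it. camera_info takes no time and is no camera call.
- job_done(): hands the job in, once; it reports no verdict.
The state is a dict: "t": time; "joints": joint angles; "qvel": joint speeds; "tau": joint torques, N m; "eef_pos": TCP position; "tcp_rot": TCP orientation; "ft_force": force on the tool from outside, world axes, zero at the start; "moment": the same for the moment, N m; "opening": opening from 0.0 (shut) to 1.0 (fully open).
Only numpy, scipy, OpenCV 4.12 (cv2) and the standard library are available. Lean on these libraries where they do the work, as an engineer would, in place of code of your own. Each camera call takes 0.05 s, during which the arm holds its last target.

### The job

I want to read the width of this little stone plinth's foot. Slide the big caliper open on the bench, stand the plinth upright between its long jaws, well back near the beam, with the narrower width of its foot across the jaws, then slide the moving jaw in gently until both jaws lie flat on the stone, and leave it there. Set the stone down rather than dropping it, don't force the slide so that the jaw tilts or the caliper gets shoved about, keep the caliper flat on the bench, and leave the other things alone.

Things in the scene. Friction and masses are not known exactly. Their poses are not given: they have to be found in the camera images.
- caliper: Loose steel slide caliper (1.4 kg + slide) lying flat: beam 30 mm wide, 12 thick, along its y, which points the way it opens (y -28 to 266 mm). Origin: on the bench under the beam's centre line, in the plane of the fixed jaw's face; z up. Long jaws, up to 18 mm high and 23 wide, point along -x, from x = -15 to -140 mm; fixed jaw on the -y side of y = 0. Short blades point along +x.
- slide (a joint): Opening of the caliper in m, the gap between the two measuring faces: 0 closed, at most 0.165. The slide moves along the caliper's +y to open, with about 2 N of friction, has no spring and stays where it is left.
- jaw_rock (a joint): Tilt of the sliding jaw about the vertical in rad, 0 when square to the beam. The slide has a little play, held square by a leaf spring (16 N m per rad): forcing the slide onto the stone, or pushing at the jaw's tip, tilts it; it springs back when let go.
- thumb_post (a point): Upright round knurled steel post, 25 mm diameter, on the caliper's slide, for moving it. The point is on its axis, 44 mm above the bench; the post rises from the slide's cover (22 mm above the bench) to 63 mm, on the beam's centre line, 55 mm outward (caliper +y) of the moving jaw's face. The slide is 50 mm wide, 80 mm long.
- fixed_face (a point): Middle of the fixed jaw's measuring face, 65 mm out from the beam's centre line, 9 mm above the bench. Axes as the caliper.
- moving_face (a point): Middle of the moving jaw's measuring face, 65 mm out from the beam's centre line, 10 mm above the bench. It faces the fixed jaw.
- plinth_mid (a point): Stone plinth (loose, about 0.7 kg), standing on its foot, 100 mm tall: a rectangular foot 80 x 60 mm and 36 mm high, and centred on it a smaller upright block 56 x 40 mm that reaches up to the top. The point is at its centre, 50 mm above its underside. x is along the long side (80 and 56 mm), y along the narrow side (60 and 40 mm), z up.
- core_mid (a point): Bystander: a round stone drill core standing on end, 56 mm diameter, 85 mm tall. The point is at its centre.
- tin_mid (a point): Bystander: an open metal tin, 76 mm diameter, 85 mm tall. The point is on its axis half-way up.
- chisel: Bystander: a stone chisel lying on the bench, about 210 mm long along its y, 34 mm wide, 16 mm high. Origin on the bench under its middle.
- mallet_mid (a point): Bystander: a round wooden mason's mallet standing on its head with the handle up, head 94 mm diameter, 215 mm tall. The point is on its axis half-way up.
There are look-alikes about, which are no part of the job. What is shaped like the part that bears plinth_mid but green or pink is not meant.

How it is judged:
By the outcome, as a careful person would: the job done as asked, in the order asked, and still so for the second after the job is handed in, with the robot touching nothing.
It also fails if it takes over 72 s, if anything falls off the work surface, if the arm or the gripper's body presses on something with over 40 N, if the wrist force passes 120 N, or if a joint passes its speed limit or range.

## Working session

There is one attempt and no reset: what is moved stays moved. The work goes in short steps, Python scripts to look and compute and a tool call to move; the robot and the scene stay as the last step left them, time stands still between calls to the robot, and variables do not carry over. Pictures are saved under pics/ and viewed, and the job is handed in when it is done.

Besides the shell and the picture viewer there is one more tool, called after "Emit:" as a command line: name --pt "numbers of a row" for each row, then --argument value for the rest. step_arm: Moves the arm, as the interface text tells. Its arguments: {"type":"object","properties":{"steps":{"type":"array","items":{"type":"array","items":{"type":"number"}}},"jaw":{"type":"number"}},"required":["steps"]}

```bash
ls; mkdir -p pics
python3 - <<'E'
from cell import *
import cv2
s=state();print(s)
for n in ["scene","top","wrist"]:
    im=read_camera(n);cv2.imwrite(f"pics/{n}0.png",im[:,:,::-1]);print(n,camera_info(n))
E
```

```text
pics
{'t': 0.0, 'joints': array([-1.36960369e+00,  4.91558691e-01,  1.55946568e+00, -4.47198847e-06,
        1.09170030e+00, -1.05567026e-01]), 'qvel': array([-0.00156994,  0.00023828, -0.00048727, -0.00065522,  0.00146416,
        0.00011243]), 'tau': array([-7.16699760e-04, -6.12655592e+01, -2.58180803e+01,  6.92380127e-02,
        4.83313180e-02, -7.46129422e-05]), 'eef_pos': array([ 188.72154227, -595.56178605,  214.0567014 ]), 'tcp_rot': array([-1.67285974,  1.56966431,  1.77549464]), 'ft_force': array([ 0.55742132, -0.22956985, -0.03141857]), 'moment': array([-0.00939847, -0.01083529, -0.00269751]), 'opening': 1.0019624508466278}
scene {'mtx': array([[568.07791971,   0.        , 314.89207045],
       [  0.        , 568.07791971, 227.74926874],
       [  0.        ,   0.        ,   1.        ]]), 'k1': -0.07019411048747953, 'eye': array([1099.20951295,  881.57095911, 1007.63739847]), 'attitude': array([-2.3006123 ,  0.00290376,  2.58666386])}
top {'mtx': array([[531.92290229,   0.        , 321.18958293],
       [  0.        , 531.92290229, 237.81271174],
       [  0.        ,   0.        ,   1.        ]]), 'k1': 0.03939470063852274, 'eye': array([ 482.93462679,   16.77638156, 1372.17712385]), 'attitude': array([-3.07312282,  0.00314255, -1.55922784])}
wrist {'mtx': array([[417.54759703,   0.        , 322.21306559],
       [  0.        , 417.54759703, 241.06814602],
       [  0.        ,   0.        ,   1.        ]]), 'k1': -0.056937445736371314, 'hand_eye': array([[-6.25157139e-04, -2.91839921e-01,  9.56466973e-01,
        -1.71728247e+02],
       [ 9.99998888e-01,  1.11257572e-03,  9.93082335e-04,
        -4.10285834e-01],
       [-1.35396300e-03,  9.56466530e-01,  2.91838901e-01,
        -8.25232898e+01],
       [ 0.00000000e+00,  0.00000000e+00,  0.00000000e+00,
         1.00000000e+00]])}
```

View pics/top0.png

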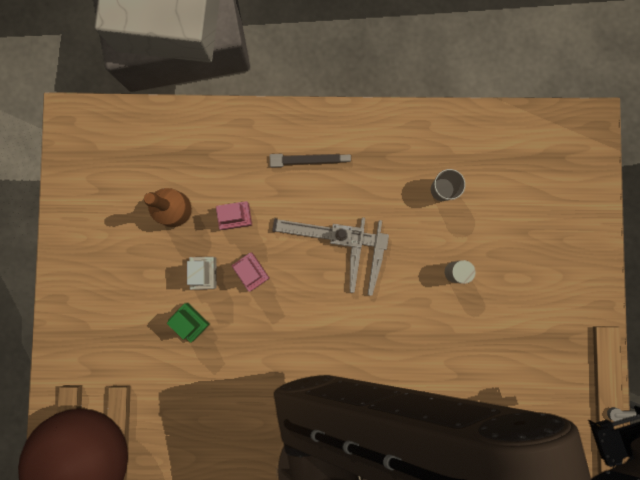

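View pics/scene0.png

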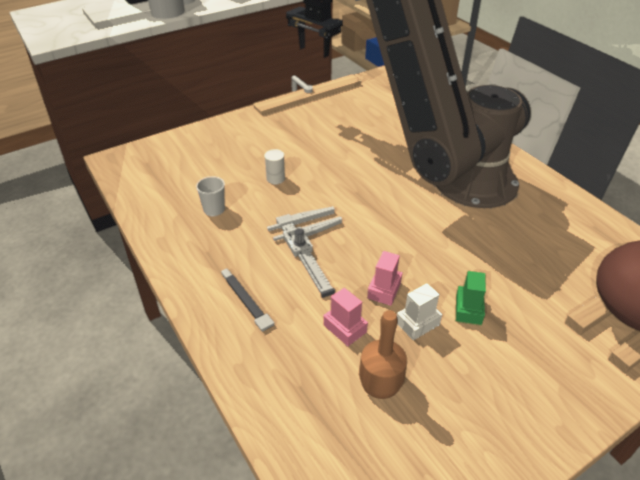

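Candidates in the top view: white plinth (201,273), pink ones (234,215) and (250,272), green (188,322). By the description the white one is meant, so I'll check it in a close crop.

```bash
cat > h.py <<'E'
from cell import *
import cv2, numpy as np
from scipy.spatial.transform import Rotation as R
def pose(n,s=None):
    c=camera_info(n)
    if n=="wrist":
        T=np.eye(4);T[:3,:3]=R.from_euler('xyz',s['tcp_rot']).as_matrix();T[:3,3]=s['eef_pos'];T=T@c['hand_eye'];return c,T[:3,:3],T[:3,3]
    return c,R.from_euler('xyz',c['attitude']).as_matrix(),np.array(c['eye'])
def ray(n,uv,z,s=None):
    c,Rm,e=pose(n,s);uv=np.atleast_2d(np.array(uv,float));K=c['mtx']
    d=(uv-K[:2,2])/K[0,0];u=d.copy()
    for _ in range(20): u=d/(1+c['k1']*(u**2).sum(1,keepdims=True))
    w=np.c_[u,np.ones(len(u))]@Rm.T
    return e+w*((z-e[2])/w[:,2])[:,None]
def proj(n,P,s=None):
    c,Rm,e=pose(n,s);p=(np.atleast_2d(P)-e)@Rm;u=p[:,:2]/p[:,2:]
    u=u*(1+c['k1']*(u**2).sum(1,keepdims=True));return u*c['mtx'][0,0]+c['mtx'][:2,2]
def shot(n,name):
    s=state();im=read_camera(n)[:,:,::-1].copy();cv2.imwrite(f"pics/{name}.png",im);np.save(f"pics/{name}.npy",s,allow_pickle=True);return s,im
def ld(name): return np.load(f"pics/{name}.npy",allow_pickle=True).item(),cv2.imread(f"pics/{name}.png")
E
python3 - <<'E'
from h import *
im=cv2.imread("pics/top0.png")
cv2.imwrite("pics/c1.png",cv2.resize(im[195:305,265:395],None,fx=6,fy=5.4,interpolation=2)[:594])
cv2.imwrite("pics/c2.png",cv2.resize(im[245:305,175:280],None,fx=7,fy=7,interpolation=2))
for a in [(341,235),(460,273),(450,183),(315,160),(170,208)]: print(ray("top",[a],40))
hsv=cv2.cvtColor(im,cv2.COLOR_BGR2HSV)
m=((hsv[...,1]<60)&(hsv[...,2]>120)).astype(np.uint8)[245:305,180:222]
c=max(cv2.findContours(m,0,1)[0],key=cv2.contourArea)
print(cv2.contourArea(c),cv2.boundingRect(c),cv2.minAreaRect(c))
E
```

```text
[[581.88032892 -27.63627098  40.        ]]
[[ 490.34706986 -324.60538454   40.        ]]
[[ 716.3314768  -300.88431778   40.        ]]
[[771.66427787  39.9871837   40.        ]]
[[645.04251248 402.95727034  40.        ]]
746.0 (7, 12, 27, 32) ((20.0, 27.5), (31.0, 26.0), 90.0)
```

View pics/c1.png

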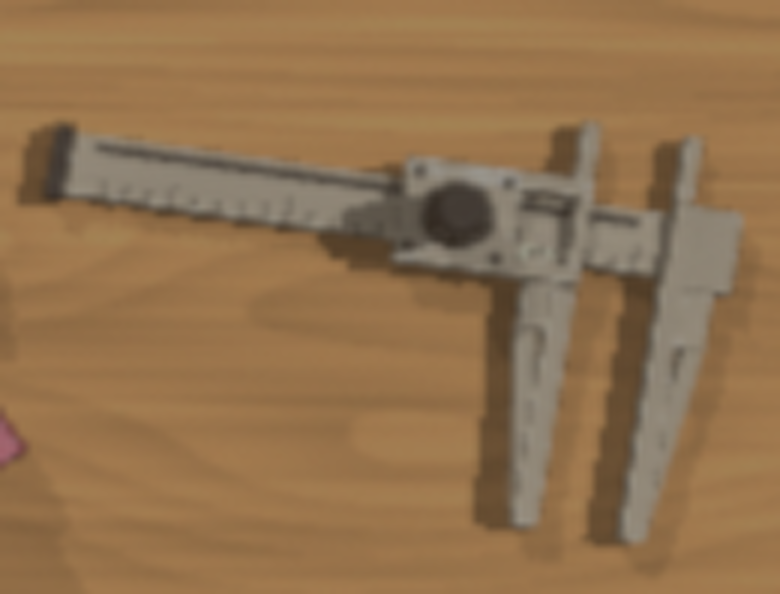

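View pics/c2.png

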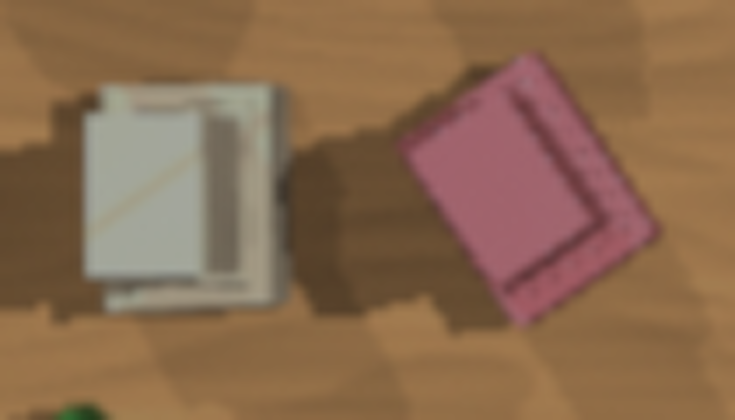

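White plinth confirmed (no green or pink; 80 side roughly along world x). The caliper is rotated slightly, with its jaws pointing towards the robot. Next I compute rough poses and the tool axes.

Run:
```python
from h import *
s=state();print(R.from_euler('xyz',s['tcp_rot']).as_matrix().round(3))
f=lambda x,y:(265+x/6,195+y/5.4)
print("post",ray("top",[f(458,213)],63))
b=ray("top",[f(68,125),f(58,195),f(655,215),f(648,272)],12);print(b)
b=ray("top",[f(575,290),f(540,525),f(668,290),f(622,540)],18);print(b)
g=lambda x,y:(175+x/7,245+y/7)
print("block top",ray("top",[g(85,112),g(200,112),g(202,277),g(88,278)],100))
print("foot",ray("top",[g(275,85),g(272,302),g(103,308),g(103,85)],36))
```

```text
[[-0.     0.302 -0.953]
 [ 0.001 -0.953 -0.302]
 [-1.    -0.001 -0.   ]]
post [[581.55591854 -27.67937596  63.        ]]
[[ 625.49026703  137.96458709   12.        ]
 [ 592.03192488  141.66461223   12.        ]
 [ 585.3963995  -113.51622257   12.        ]
 [ 558.27831327 -110.66230241   12.        ]]
[[ 549.08842369  -79.18362157   18.        ]
 [ 438.63275986  -65.09754701   18.        ]
 [ 549.54436375 -118.61869975   18.        ]
 [ 432.0667126   -99.70539661   18.        ]]
block top [[511.04468673 340.94898504 100.        ]
 [511.4620617  301.88578229 100.        ]
 [455.44726144 299.64968581 100.        ]
 [454.72247521 338.23956712 100.        ]]
foot [[522.85405001 289.69068959  36.        ]
 [445.43563716 288.7198867   36.        ]
 [442.70581849 348.75866558  36.        ]
 [522.18871181 351.12196233  36.        ]]
```

```bash
cat >> h.py <<'E'
def plan(tx,ty,tz,yaw_y=None):
    """yaw_y: world angle(deg) of tool y axis wanted. prints turn units, then shift units after turn"""
    s=state();M=R.from_euler('xyz',s['tcp_rot']).as_matrix();p=s['eef_pos']
    cur=np.degrees(np.arctan2(M[1,1],M[0,1]))
    t=0 if yaw_y is None else -((yaw_y-cur+180)%360-180)
    M2=M@R.from_euler('x',t,degrees=True).as_matrix()
    d=M2.T@(np.array([tx,ty,tz])-p)/50
    print("t",round(s['t'],2),"pos",p.round(1),"yang",round(cur,2),"F",s['ft_force'].round(2),"op",round(s['opening'],3),"| turn units",round(t/8,3),"shift units",d.round(3))
E
python3 -c "
from h import *
plan(575,-50,180,-98.2)"
```

```text
t 0.15 pos [ 188.8 -595.6  214.2] yang -72.42 F [-0.38 -0.1  -0.83] op 1.001 | turn units 3.222 shift units [  0.692 -11.902  -6.089]
```

Emit:
step_arm --pt "0 0 0 0.8" --pt "0 0 0 0.8" --pt "0 0 0 0.8" --pt "0 0 0 0.82" --pt "0 -0.85 -0.435 0" --pt "0 -0.85 -0.435 0" --pt "0 -0.85 -0.435 0" --pt "0 -0.85 -0.435 0" --pt "0 -0.85 -0.435 0" --pt "0 -0.85 -0.435 0" --pt "0 -0.85 -0.435 0" --pt "0 -0.85 -0.435 0" --pt "0 -0.85 -0.435 0" --pt "0 -0.85 -0.435 0" --pt "0.14 -0.85 -0.435 0" --pt "0.14 -0.85 -0.435 0" --pt "0.14 -0.85 -0.435 0" --pt "0.14 -0.85 -0.435 0" --pt "0.13 0 0 0" --pt "0 0 0 0" --jaw 0.45

```text
t: 2.65
eef_pos: [574.2, -50.3, 179.4]
tcp_rot: [0.073, 1.569, 3.073]
ft_force: [0.2, -0.1, -0.9]
opening: 0.548
```

Run:
```python
from h import *
s,im=shot("wrist","w1");plan(575,-50,180,-98.2)
```

```text
t 2.7 pos [574.3 -50.8 179.9] yang -98.2 F [-0.32  0.02  0.13] op 0.552 | turn units -0.001 shift units [-0.001 -0.018 -0.011]
```

View pics/w1.png

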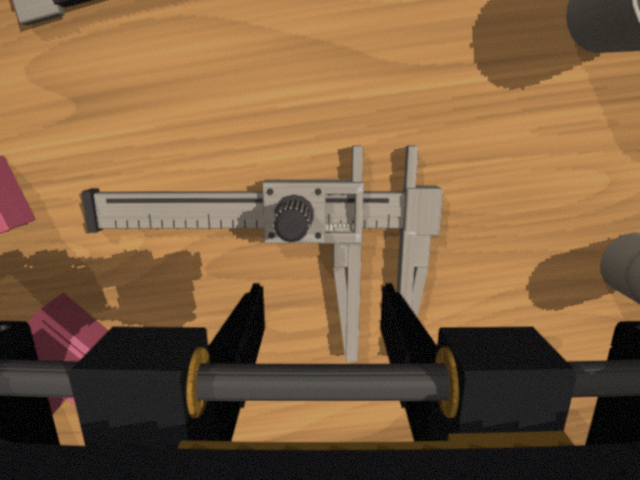

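The wrist view shows the caliper nearly horizontal: post at (292,220), slide end (263,212), fixed jaw (415,210). I'll zoom in.

Run:
```python
from h import *
s,im=ld("w1")
cv2.imwrite("pics/w1a.png",cv2.resize(im[140:300,250:450],None,fx=4,fy=3.75,interpolation=2)[:600])
cv2.imwrite("pics/w1b.png",cv2.resize(im[170:260,80:280],None,fx=4,fy=4,interpolation=2))
```

```text
(no output)
```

View pics/w1a.png

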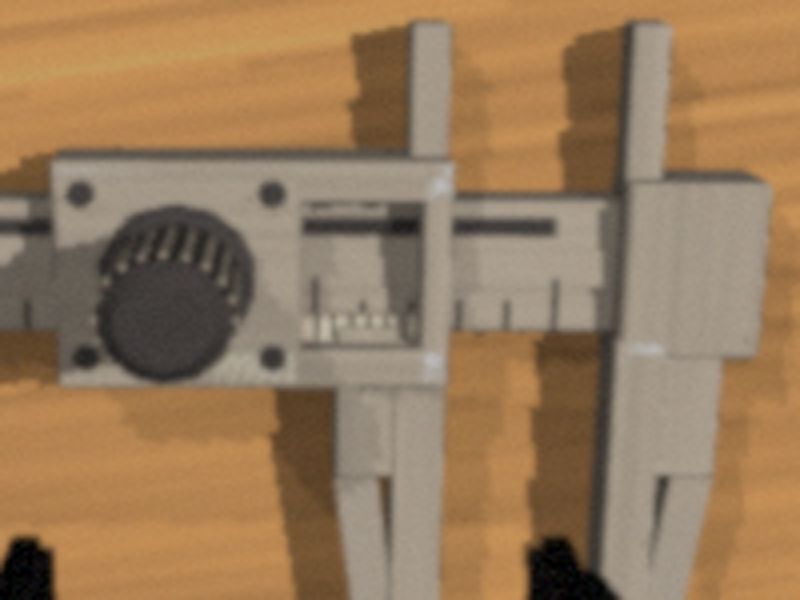

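View pics/w1b.png

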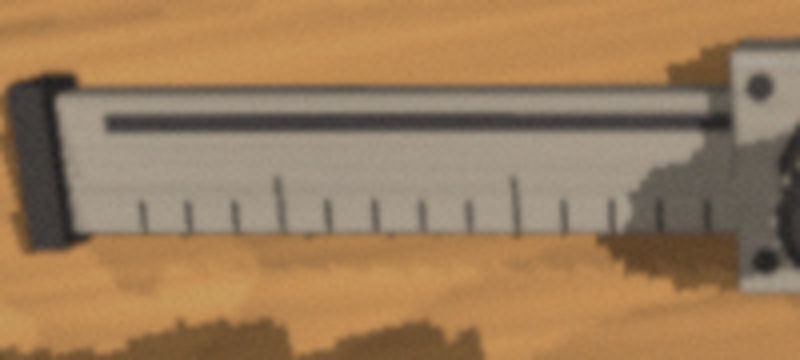

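Run:
```python
from h import *
s,im=ld("w1")
r=lambda p,z:ray("wrist",p,z,s)[:,:2].round(1)
b=r([(95,193),(98.75,228.25),(255,193),(262.5,228.25),(382.5,192),(382.5,228)],12);print("beam",b.tolist())
for i,j in((0,4),(1,5)):
    d=b[j]-b[i];print("yaw",np.degrees(np.arctan2(d[0],-d[1])) )
print("post",r([(291.75,225.9)],63))
c=r([(263,181.3),(363.25,182.7),(360.75,242.7),(265,242.7)],22);print("cover",c.tolist(),np.linalg.norm(c-np.roll(c,1,0),axis=1))
print("fix",r([(402,232),(398,297.3)],18),"mov",r([(360.75,245.3),(360,297.3)],18))
```

```text
beam [[621.4, 134.5], [591.4, 140.2], [601.8, 1.5], [571.4, 0.8], [587.9, -102.3], [557.4, -99.3]]
yaw -8.052176618465666
yaw -8.079857602773986
post [[582.9 -29.6]]
cover [[611.7, -8.4], [599.4, -86.8], [550.3, -79.1], [561.4, -0.8]] [50.87091507 79.35899445 49.7001006  79.08286793]
fix [[ 553.4 -114.3]
 [ 494.8 -105.9]] mov [[546.7 -79.1]
 [499.6 -73. ]]
```

```bash
python3 -c "
from h import *
plan(582.6,-29.6,30,-98.07)"
```

```text
t 2.7 pos [574.3 -50.8 179.9] yang -98.2 F [-0.32  0.02  0.13] op 0.552 | turn units -0.017 shift units [ 2.998 -0.443 -0.107]
```

Emit:
step_arm --pt "0 -0.22 -0.05 -0.017" --pt "0 -0.22 -0.05 0" --pt "0.5 0 0 0" --pt "0.6 0 0 0" --pt "0.6 0 0 0" --pt "0.5 0 0 0" --pt "0.4 0 0 0" --pt "0.3 0 0 0" --pt "0.1 0 0 0" --pt "0 0 0 0"

```text
t: 3.95
eef_pos: [583.1, -29.1, 30.3]
tcp_rot: [2.8, 1.571, -0.482]
ft_force: [-0.4, -0.2, -0.0]
opening: 0.548
```

Run:
```python
from h import *
s,im=shot("wrist","w2");plan(582.6,-29.6,30,-98.07)
```

```text
t 4.0 pos [583.2 -29.1  30.6] yang -98.04 F [-0.16  0.5  -0.16] op 0.547 | turn units 0.004 shift units [0.012 0.011 0.011]
```

View pics/w2.png

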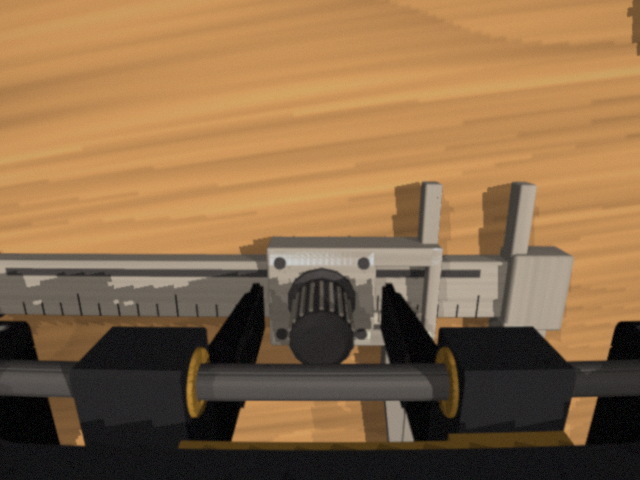

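The fingers straddle the post, which is centred at (322,330). I push the slide open.

Emit:
step_arm --pt "0 -0.12 0 0" --pt "0 -0.1 0 0" --pt "0 -0.06 0 0" --pt "0 -0.06 0 0" --pt "0 -0.08 0 0" --pt "0 -0.1 0 0" --pt "0 -0.1 0 0" --pt "0 -0.1 0 0" --pt "0 -0.1 0 0" --pt "0 -0.1 0 0" --pt "0 -0.1 0 0" --pt "0 -0.1 0 0" --pt "0 -0.1 0 0" --pt "0 -0.08 0 0" --pt "0 -0.06 0 0" --pt "0 -0.04 0 0" --pt "0 -0.02 0 0" --pt "0 0.1 0 0" --pt "0 0.12 0 0" --pt "0 0 0 0"

```text
t: 6.5
eef_pos: [591.1, 29.7, 30.1]
tcp_rot: [0.191, 1.57, -3.092]
ft_force: [-0.1, -0.9, -0.5]
opening: 0.551
```

Run:
```python
from h import *
s,im=shot("wrist","w3");plan(484,319,160,-89)
```

```text
t 6.55 pos [591.2  29.9  30.1] yang -98.08 F [ 0.03  0.01 -0.59] op 0.552 | turn units -1.135 shift units [-2.598 -5.818  2.043]
```

View pics/w3.png

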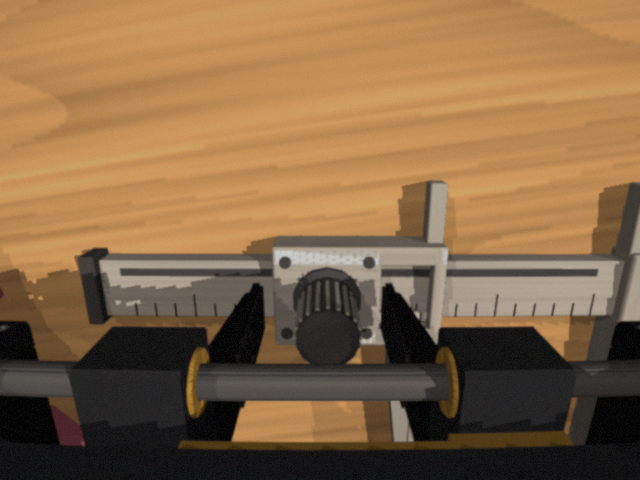

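Emit:
step_arm --pt "-0.5 0 0 0" --pt "-0.8 0 0 0" --pt "-0.9 0 0 0" --pt "-0.8 0 0 0" --pt "-0.2 0.5 0 0" --pt "0 0 0 0" --jaw 0.25

```text
t: 7.3
eef_pos: [587.9, 4.7, 191.0]
tcp_rot: [3.108, 1.569, -0.175]
ft_force: [0.4, -0.1, -0.1]
opening: 0.751
```

Run:
```python
from h import *
s,im=shot("wrist","w4");plan(460,319,200,-89)
cv2.imwrite("pics/w4a.png",cv2.resize(im[150:300,240:560],None,fx=2.5,fy=2.5,interpolation=2))
```

```text
t 7.35 pos [587.7   5.3 190.2] yang -98.12 F [-0.23  0.2   1.14] op 0.751 | turn units -1.14 shift units [-0.197 -6.317  2.444]
```

View pics/w4.png

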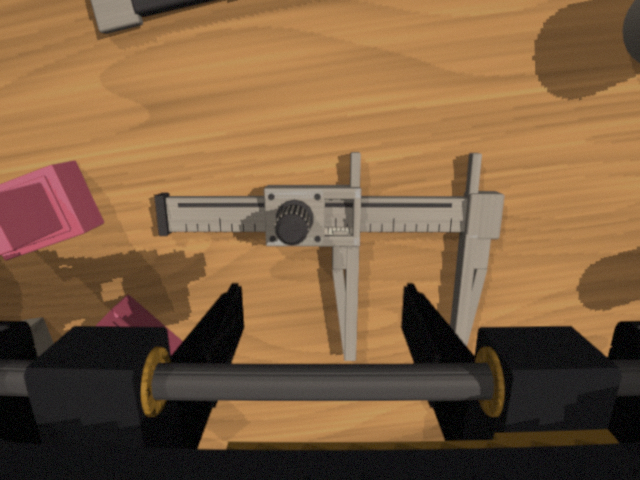

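View pics/w4a.png

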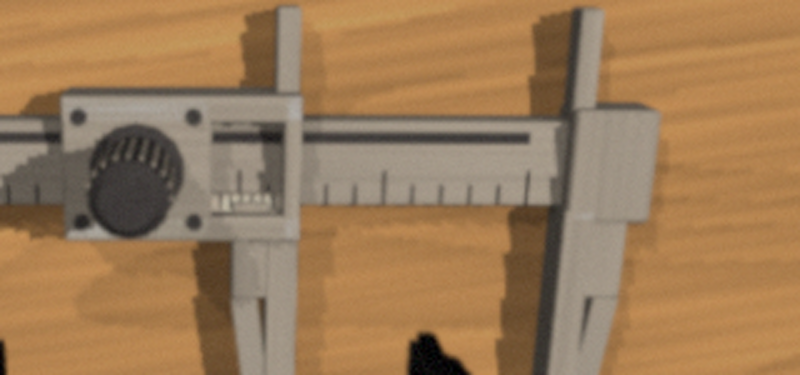

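```bash
cat >> h.py <<'E'
CX=np.array([np.cos(np.radians(-8.07)),np.sin(np.radians(-8.07))]);CY=np.array([-CX[1],CX[0]]);CO=581.1*CX-35.5*CY
def cal(P): P=np.atleast_2d(P)[:,:2]-CO; return np.c_[P@CX,P@CY].round(1)
def wcal(x,y): return CO+x*CX+y*CY
E
python3 - <<'E'
from h import *
s,im=ld("w4")
r=lambda p,z:cal(ray("wrist",p,z,s)).tolist()
k=lambda x,y:(240+x/2.5,150+y/2.5)
print("beam up",r([k(310,117),k(560,118)],12),"low",r([k(310,205),k(550,206)],12))
print("fix",r([k(563,218),k(550,370)],18),"mov",r([k(297,240),k(295,370)],18),"post",r([k(130,197)],63))
print(wcal(-62,33))
E
```

```text
beam up [[15.5, 87.0], [15.4, 1.0]] low [[-15.7, 86.1], [-16.0, 1.6]]
fix [[-18.6, -1.3], [-76.1, -2.5]] mov [[-26.6, 90.9], [-75.8, 90.3]] post [[1.1, 145.1]]
[513.60855015 -75.34797418]
```

Emit:
step_arm --pt "0 -0.7 0.25 -0.57" --pt "0 -0.7 0.25 -0.57" --pt "0 -0.75 0.25 0" --pt "0 -0.75 0.25 0" --pt "0 -0.75 0.25 0" --pt "-0.1 -0.75 0.3 0" --pt "-0.1 -0.7 0.3 0" --pt "0 -0.6 0.3 0" --pt "0 -0.6 0.3 0" --pt "0 0 0 0"

```text
t: 8.6
eef_pos: [466.4, 322.6, 199.1]
tcp_rot: [0.344, 1.569, -2.776]
ft_force: [-0.1, 0.2, 0.5]
opening: 0.753
```

Run:
```python
from h import *
s,im=shot("wrist","w5");plan(484,319,160,-89)
```

```text
t 8.65 pos [467.1 321.6 199.2] yang -88.8 F [ 0.13 -0.55 -0.17] op 0.749 | turn units 0.025 shift units [ 0.784  0.057 -0.338]
```

View pics/w5.png

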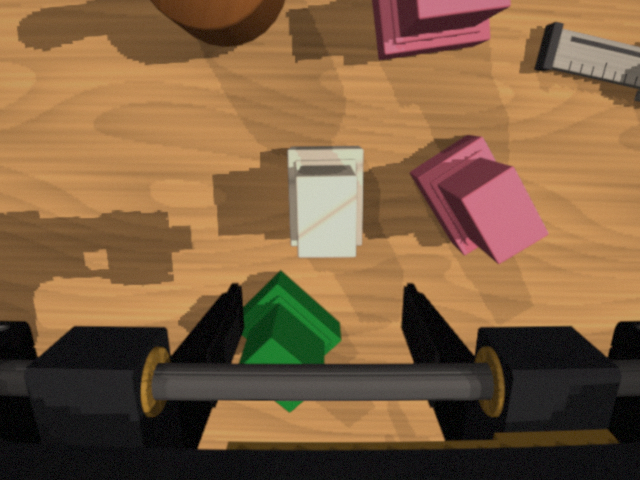

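The white plinth's top runs from (297,173) to (356,257), with the foot behind it from (288,148) to (363,245). Pink is at (490,200) and green at (290,340). I refine with contours.

Run:
```python
from h import *
s,im=ld("w5")
cv2.imwrite("pics/w5a.png",cv2.resize(im[140:270,265:385],None,fx=4.5,fy=4.5,interpolation=2))
```

```text
(no output)
```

View pics/w5a.png

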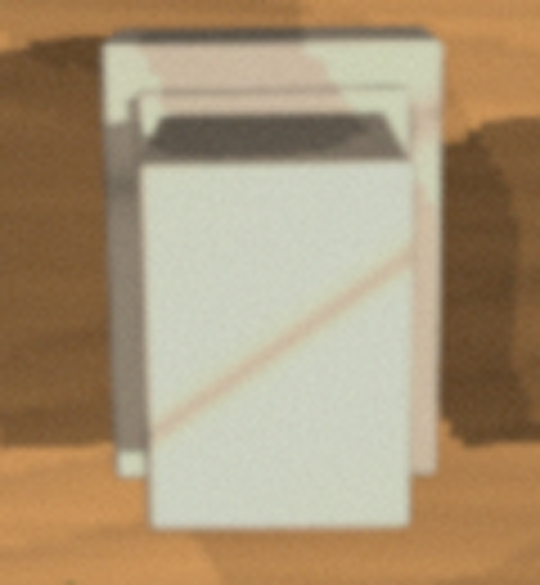

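Run:
```python
from h import *
s,im=ld("w5")
k=lambda x,y:(265+x/4.5,140+y/4.5)
for P,z in(([k(142,163),k(411,163),k(410,527),k(150,527)],100),([k(102,42),k(442,42),k(436,473),k(118,475)],36)):
    q=ray("wrist",P,z,s)[:,:2]
    print(q.round(1).tolist(),q.mean(0).round(1),np.linalg.norm(q-np.roll(q,1,0),axis=1).round(1))
    for i,j in((3,0),(2,1)):
        d=q[j]-q[i];print("yaw",np.degrees(np.arctan2(d[1],d[0])).round(2))
    for i,j in((0,1),(3,2)):
        d=q[j]-q[i];print("yawy",np.degrees(np.arctan2(d[1],d[0])).round(2)+90)
```

```text
[[509.6, 340.2], [510.5, 301.5], [455.1, 299.1], [454.2, 338.7]] [482.3 319.9] [55.5 38.8 55.5 39.7]
yaw 1.57
yaw 2.51
yawy 1.3199999999999932
yawy 1.2900000000000063
[[521.4, 351.0], [522.8, 291.5], [443.6, 288.6], [441.9, 348.0]] [482.4 319.8] [79.6 59.5 79.2 59.5]
yaw 2.14
yaw 2.1
yawy 1.3299999999999983
yawy 1.6800000000000068
```

```bash
python3 -c "
from h import *
plan(482.4,319.9,50,-88.2)"
```

```text
t 8.65 pos [467.1 321.6 199.2] yang -88.8 F [ 0.13 -0.55 -0.17] op 0.749 | turn units -0.075 shift units [ 2.984  0.042 -0.309]
```

Emit:
step_arm --pt "0 0.04 -0.31 -0.075" --pt "0.4 0 0 0" --pt "0.7 0 0 0" --pt "0.7 0 0 0" --pt "0.6 0 0 0" --pt "0.4 0 0 0" --pt "0.18 0 0 0" --pt "0 0 0 0"

```text
t: 9.65
eef_pos: [484.1, 318.5, 50.7]
tcp_rot: [0.618, 1.57, -2.495]
ft_force: [-0.1, -0.0, 0.4]
opening: 0.751
```

Run:
```python
from h import *
s,im=shot("wrist","w6");plan(482.4,319.9,50,-88.2)
```

```text
t 9.7 pos [484.2 318.8  51.4] yang -88.36 F [0.19 0.03 0.86] op 0.751 | turn units -0.02 shift units [ 0.027 -0.024  0.034]
```

View pics/w6.png

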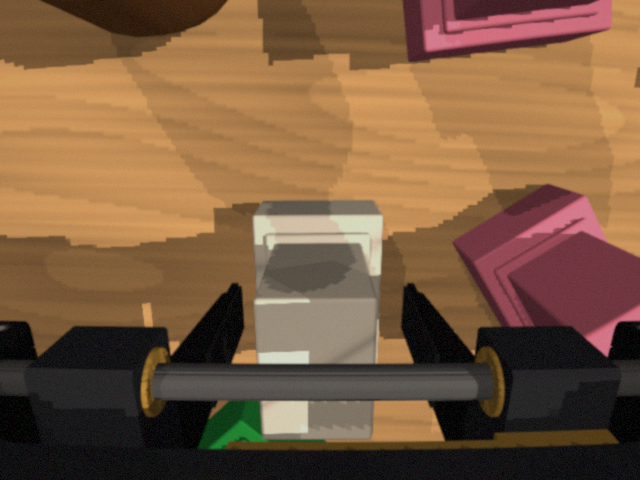

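Emit:
step_arm --pt "0 -0.03 0 0" --pt "0 0 0 0" --pt "0 0 0 0" --pt "0 0 0 0" --pt "0 0 0 0" --pt "0 0 0 0" --jaw 1

```text
t: 10.45
eef_pos: [483.4, 320.6, 51.3]
tcp_rot: [-3.062, 1.571, 0.109]
ft_force: [-0.9, -0.4, 3.7]
opening: 0.418
```

```bash
python3 -c "
from h import *
t=wcal(-62,36);print(t);plan(t[0]+1,t[1],120,-98.07)"
```

```text
[514.02969866 -72.37768228]
t 10.45 pos [483.4 320.6  51.3] yang -88.32 F [-0.92 -0.38  3.68] op 0.418 | turn units 1.219 shift units [-1.374  7.692 -1.73 ]
```

Emit:
step_arm --pt "-0.2 0 0 0" --pt "-0.4 0 0 0" --pt "-0.6 0 0 0" --pt "-0.7 0 0 0" --pt "-0.6 0 0 0" --pt "-0.1 0 0 0"

```text
t: 11.2
eef_pos: [483.6, 320.7, 182.5]
tcp_rot: [-2.742, 1.569, 0.429]
ft_force: [0.3, -0.2, -9.0]
opening: 0.422
```

```bash
python3 -c "
from h import *
t=wcal(-62,36);plan(t[0]+1,t[1],150,-98.07)"
```

```text
t 11.2 pos [483.6 320.7 182.5] yang -88.33 F [ 0.28 -0.19 -9.03] op 0.422 | turn units 1.218 shift units [ 0.644  7.695 -1.724]
```

Emit:
step_arm --pt "0 0 0 0.3" --pt "0 0 0 0.5" --pt "0 0 0 0.418" --pt "0 0.3 -0.07 0" --pt "0 0.55 -0.12 0" --pt "0 0.7 -0.16 0" --pt "0 0.7 -0.16 0" --pt "0 0.7 -0.16 0" --pt "0 0.7 -0.16 0" --pt "0 0.7 -0.16 0" --pt "0 0.7 -0.16 0" --pt "0 0.7 -0.16 0" --pt "0 0.7 -0.16 0" --pt "0 0.6 -0.12 0" --pt "0 0.4 -0.09 0" --pt "0.2 0.25 -0.05 0" --pt "0.24 0 0 0" --pt "0 0 0 0" --pt "0 0 0 0"

```text
t: 13.58
eef_pos: [515.0, -72.2, 159.0]
tcp_rot: [0.053, 1.571, 3.055]
ft_force: [0.9, 0.0, -7.6]
opening: 0.416
```

Run:
```python
from h import *
s,im=shot("wrist","w7")
t=wcal(-62,36);plan(t[0]+1,t[1],60,-98.07);print(cal(s['eef_pos']))
s,im=shot("top","t7");cv2.imwrite("pics/t7a.png",cv2.resize(im[190:310,270:410],None,fx=5,fy=5,interpolation=2))
```

```text
t 13.62 pos [515.1 -72.2 159.2] yang -98.01 F [ 0.3   0.15 -8.29] op 0.42 | turn units 0.007 shift units [1.984 0.003 0.002]
[[-61.1  36.4]]
```

View pics/w7.png

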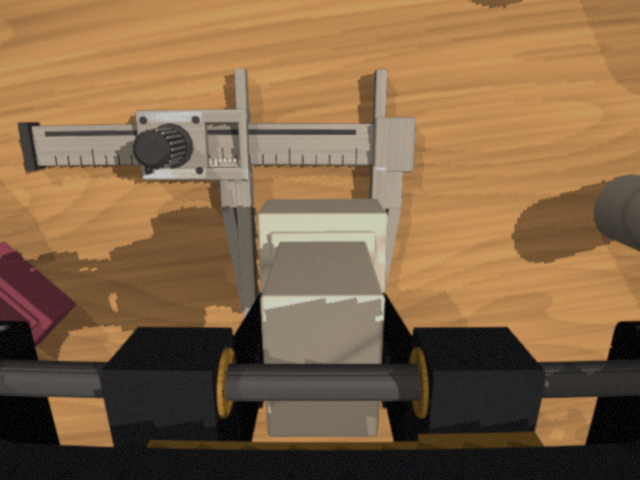

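Run:
```python
from h import *
s,im=ld("w7")
cv2.imwrite("pics/w7a.png",cv2.resize(im[100:260,210:430],None,fx=3.6,fy=3.6,interpolation=2))
```

```text
(no output)
```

View pics/w7a.png

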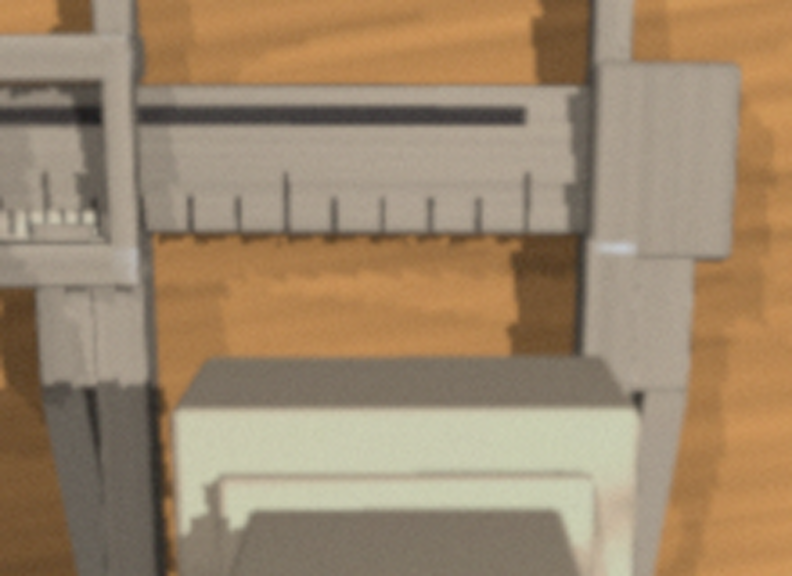

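Run:
```python
from h import *
s,im=ld("w7")
k=lambda x,y:(210+x/3.6,100+y/3.6)
r=lambda p,z:cal(ray("wrist",p,z,s)).tolist()
print("fix",r([k(584,255),k(580,345)],18),"base",r([k(578,250)],0))
print("mov",r([k(150,290),k(158,560)],18))
print("beam",r([k(160,86),k(570,88)],12),r([k(160,234),k(570,235)],12))
print("foot top front",r([k(177,408),k(637,408)],144))
print("foot bottom front",r([k(212,357),k(600,357)],108))
```

```text
fix [[-19.2, -0.9], [-38.1, -0.7]] base [[-20.4, -1.7]]
mov [[-26.6, 89.4], [-86.2, 90.4]]
beam [[14.5, 86.6], [14.3, 2.4]] [[-15.7, 87.8], [-15.8, 1.5]]
foot top front [[-22.4, 65.4], [-22.3, 6.8]]
foot bottom front [[-23.0, 65.4], [-22.8, 7.0]]
```

Emit:
step_arm --pt "0.1 0.08 0 0" --pt "0.3 0 0 0" --pt "0.4 0 0 0" --pt "0.4 0 0 0" --pt "0.35 0 0 0" --pt "0.25 0 0 0" --pt "0.15 0 0 0" --pt "0.08 0 0 0" --pt "0.05 0 0 0" --pt "0 0 0 0" --pt "0 0 0 0"

```text
t: 15.05
eef_pos: [514.6, -76.8, 55.4]
tcp_rot: [2.891, 1.57, -0.392]
ft_force: [0.4, -0.8, -8.5]
opening: 0.419
```

Run:
```python
from h import *
s,im=shot("wrist","w8")
t=wcal(-61.5,32);plan(t[0],t[1],51.3,-98.07);print(cal(s['eef_pos']))
cv2.imwrite("pics/w8a.png",cv2.resize(im[130:300,160:480],None,fx=2.5,fy=2.5,interpolation=2))
```

```text
t 15.1 pos [514.6 -76.8  55.4] yang -98.07 F [ 0.46  0.63 -7.4 ] op 0.42 | turn units -0.0 shift units [ 0.082 -0.006  0.014]
[[-60.8  31.7]]
```

View pics/w8a.png

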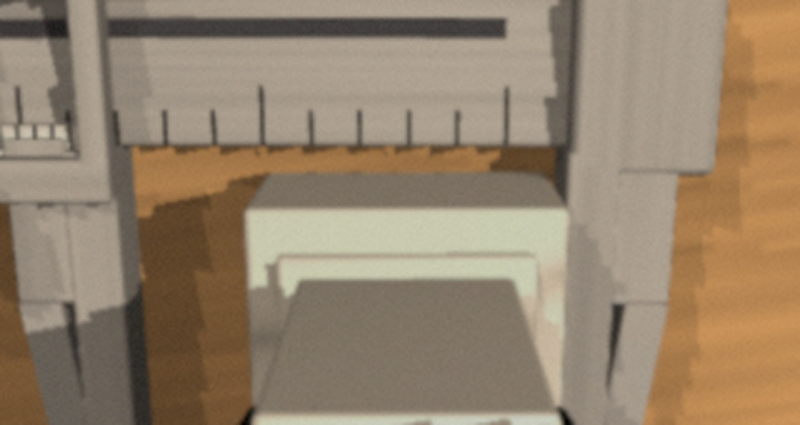

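Run:
```python
from h import *
s,im=ld("w8")
k=lambda x,y:(160+x/2.5,130+y/2.5)
r=lambda p,z:cal(ray("wrist",p,z,s)).tolist()
print("foot36",r([k(246,208),k(567,208)],40.1),"bottom",r([k(270,174),k(545,174)],4))
print("fix",r([k(568,160),k(567,190)],18)); print("beamlow",r([k(200,146),k(540,147)],12))
```

```text
foot36 [[-22.1, 61.1], [-22.1, 2.1]] bottom [[-23.0, 61.2], [-22.9, 1.5]]
fix [[-17.2, -1.2], [-23.4, -1.3]]
beamlow [[-15.4, 74.6], [-15.6, 3.8]]
```

Emit:
step_arm --pt "0.03 0 0 0" --pt "0.02 0 0 0" --pt "0.01 0 0 0" --pt "0 0 0 0"

```text
t: 15.6
eef_pos: [514.4, -76.8, 52.0]
tcp_rot: [0.748, 1.571, -2.535]
ft_force: [0.3, -0.4, -8.0]
opening: 0.419
```

Emit:
step_arm --pt "0.008 0 0 0" --pt "0.006 0 0 0" --pt "0.006 0 0 0" --pt "0 0 0 0"

```text
t: 16.1
eef_pos: [514.4, -76.8, 51.3]
tcp_rot: [2.571, 1.571, -0.712]
ft_force: [-2.1, -0.2, -3.1]
opening: 0.418
```

Emit:
step_arm --pt "0.006 0 0 0" --pt "0.004 0 0 0" --pt "0 0 0 0"

```text
t: 16.48
eef_pos: [514.4, -76.8, 51.3]
tcp_rot: [2.793, 1.57, -0.49]
ft_force: [-5.1, 1.1, 7.2]
opening: 0.418
```

Emit:
step_arm --pt "-0.006 0 0 0" --pt "0 0 0 0"

```text
t: 16.73
eef_pos: [514.5, -76.8, 51.3]
tcp_rot: [2.692, 1.57, -0.59]
ft_force: [-4.2, 1.2, 6.8]
opening: 0.42
```

Emit:
step_arm --pt "0 0 0 0" --pt "0 0 0 0" --pt "0 0 0 0" --jaw 0.35

```text
t: 17.1
eef_pos: [514.6, -76.8, 50.9]
tcp_rot: [2.752, 1.57, -0.53]
ft_force: [-0.8, 0.6, -0.7]
opening: 0.636
```

Emit:
step_arm --pt "-0.3 0 0 0" --pt "-0.6 0 0 0" --pt "-0.8 0 0 0" --pt "-0.7 0 0 0" --pt "0 0 0 0"

```text
t: 17.73
eef_pos: [515.4, -77.0, 174.1]
tcp_rot: [2.993, 1.565, -0.29]
ft_force: [0.8, 0.6, -1.2]
opening: 0.652
```

Run:
```python
from h import *
s,im=shot("wrist","w9")
t=wcal(0,146);plan(t[0],t[1],120,-98.07);print(cal(s['eef_pos']))
```

```text
t 17.77 pos [514.7 -76.8 172.4] yang -98.07 F [-0.5   0.69 -0.02] op 0.649 | turn units 0.001 shift units [ 1.051 -2.286 -1.211]
[[-60.   31.6]]
```

View pics/w9.png

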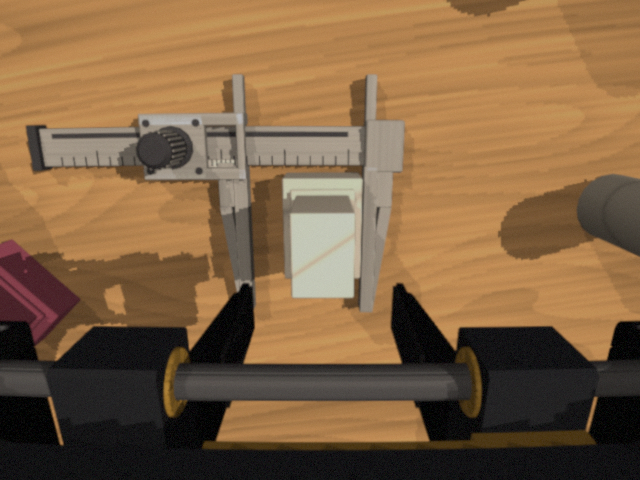

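The stone stands square between the jaws, about 3 mm from the fixed jaw. Now the post.

```bash
python3 -c "
from h import *
t=wcal(0.3,146);plan(t[0],t[1],35,-98.07)"
```

```text
t 17.77 pos [514.7 -76.8 172.4] yang -98.07 F [-0.5   0.69 -0.02] op 0.649 | turn units 0.001 shift units [ 2.751 -2.287 -1.212]
```

Emit:
step_arm --pt "0 -0.5 -0.25 0" --pt "0 -0.7 -0.35 0" --pt "0 -0.7 -0.35 0" --pt "0 -0.39 -0.26 0" --pt "0 0 0 0" --pt "0.5 0 0 0" --pt "0.7 0 0 0" --pt "0.6 0 0 0" --pt "0.4 0 0 0" --pt "0.3 0 0 0" --pt "0.2 0 0 0" --pt "0.05 0 0 0" --pt "0 0 0 0" --jaw 0.45

```text
t: 19.4
eef_pos: [590.6, 28.0, 33.8]
tcp_rot: [3.037, 1.57, -0.246]
ft_force: [-0.0, -0.1, 0.1]
opening: 0.551
```

Run:
```python
from h import *
s,im=shot("wrist","w10")
t=wcal(0.3,146);plan(t[0],t[1],35,-98.07);print(cal(s['eef_pos']))
```

```text
t 19.45 pos [590.7  28.1  33.9] yang -98.06 F [-0.2  -0.29  0.12] op 0.553 | turn units 0.001 shift units [-0.022  0.004 -0.011]
[[ -0.3 146.2]]
```

View pics/w10.png

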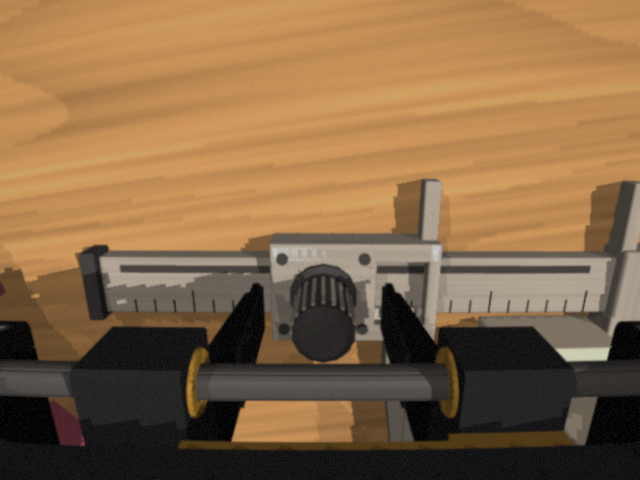

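Emit:
step_arm --pt "0 0.1 0 0" --pt "0 0.1 0 0" --pt "0 0.06 0 0" --pt "0 0.04 0 0" --pt "0 0.06 0 0" --pt "0 0.08 0 0" --pt "0 0.08 0 0" --pt "0 0.08 0 0" --pt "0 0.06 0 0" --pt "0 0.05 0 0" --pt "0 0.03 0 0" --pt "0 0.02 0 0" --pt "0 0 0 0"

```text
t: 21.08
eef_pos: [585.1, -9.6, 33.4]
tcp_rot: [1.768, 1.571, -1.514]
ft_force: [0.0, -0.0, 0.9]
opening: 0.549
```

Run:
```python
from h import *
s,im=shot("wrist","w11");print(cal(s['eef_pos']),s['ft_force'],s['ft_force'][:2]@CY)
cv2.imwrite("pics/w11a.png",cv2.resize(im[200:460,380:640],None,fx=2.3,fy=2.3))
```

```text
[[ -0.5 108.1]] [ 0.01910809 -0.00584835  0.91648441] -0.003107986342389778
```

View pics/w11.png

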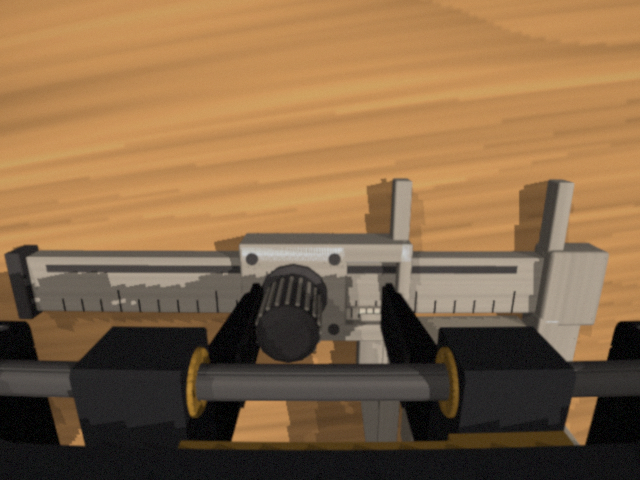

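Emit:
step_arm --pt "0 0.02 0 0" --pt "0 0.02 0 0" --pt "0 0.02 0 0"

```text
t: 21.5
eef_pos: [584.6, -12.5, 33.3]
tcp_rot: [0.564, 1.571, -2.718]
ft_force: [0.8, 1.8, -0.9]
opening: 0.549
```

Emit:
step_arm --pt "0 0.01 0 0" --pt "0 0.01 0 0"

```text
t: 21.75
eef_pos: [584.5, -13.5, 33.3]
tcp_rot: [0.706, 1.571, -2.576]
ft_force: [-0.7, 2.5, -0.5]
opening: 0.549
```

Emit:
step_arm --pt "0 0.01 0 0" --pt "0 0.01 0 0"

```text
t: 22.0
eef_pos: [584.3, -14.5, 33.4]
tcp_rot: [0.631, 1.571, -2.651]
ft_force: [1.0, 2.5, -1.1]
opening: 0.551
```

Emit:
step_arm --pt "0 0.008 0 0" --pt "0 0.008 0 0"

```text
t: 22.25
eef_pos: [584.2, -15.1, 33.4]
tcp_rot: [-0.872, 1.571, 2.129]
ft_force: [1.0, 4.9, -0.9]
opening: 0.551
```

Emit:
step_arm --pt "0 0.008 0 0" --pt "0 0.008 0 0"

```text
t: 22.5
eef_pos: [584.2, -15.9, 33.4]
tcp_rot: [-2.674, 1.571, 0.327]
ft_force: [1.1, 5.5, -0.8]
opening: 0.548
```

Run:
```python
from h import *
s,im=shot("wrist","w12");print(cal(s['eef_pos']),s['ft_force'],s['ft_force'][:2]@CY)
s,im=shot("top","t12");cv2.imwrite("pics/t12a.png",cv2.resize(im[190:310,270:410],None,fx=5,fy=5,interpolation=2))
s,im=shot("scene","s12");cv2.imwrite("pics/s12a.png",cv2.resize(im[180:310,230:370],None,fx=4.5,fy=4.5,interpolation=2))
```

```text
[[ -0.4 101.8]] [ 1.12341639  5.45210695 -0.75062249] 5.555824742320756
```

View pics/s12a.png

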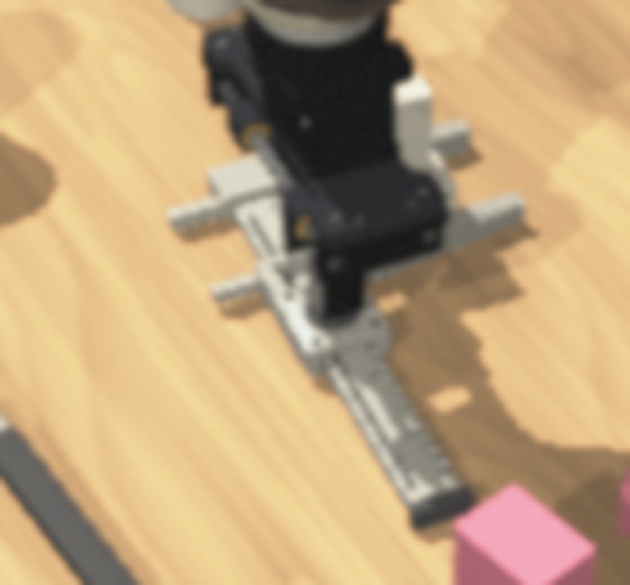

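View pics/w12.png

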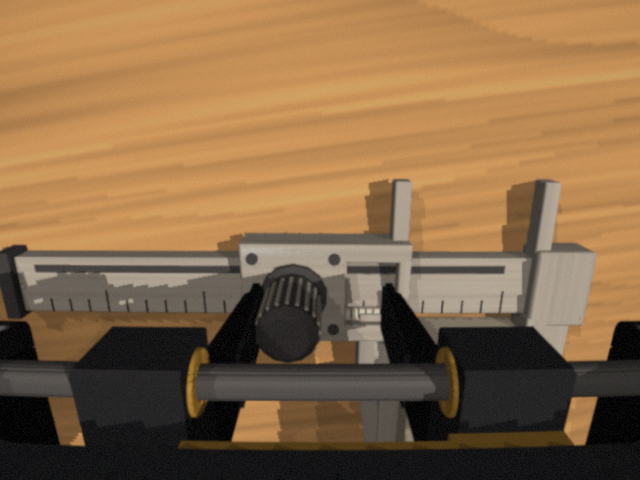

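Emit:
step_arm --pt "0 0.006 0 0" --pt "0 0.004 0 0"

```text
t: 22.9
eef_pos: [584.2, -16.4, 33.4]
tcp_rot: [-2.719, 1.57, 0.282]
ft_force: [1.7, 4.8, -2.1]
opening: 0.55
```

Emit:
step_arm --pt "0 0.006 0 0" --pt "0 0.004 0 0"

```text
t: 23.15
eef_pos: [584.2, -16.8, 33.4]
tcp_rot: [-2.667, 1.57, 0.334]
ft_force: [1.7, 5.4, -3.0]
opening: 0.55
```

Run:
```python
from h import *
s,im=shot("wrist","w13");print(cal(s['eef_pos']),s['ft_force'],s['ft_force'][:2]@CY)
cv2.imwrite("pics/w13a.png",cv2.resize(im[230:350,380:620],None,fx=3.3,fy=3.3,interpolation=2))
s0,im=ld("w11")
cv2.imwrite("pics/w11a.png",cv2.resize(im[230:350,380:620],None,fx=3.3,fy=3.3,interpolation=2))
```

```text
[[ -0.4 100.8]] [ 1.71732866  5.40990925 -3.02421339] 5.597420002654472
```

View pics/w13a.png

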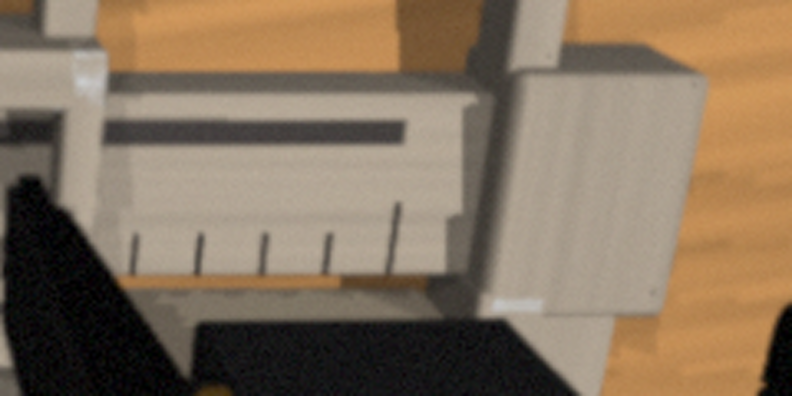

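View pics/w11a.png

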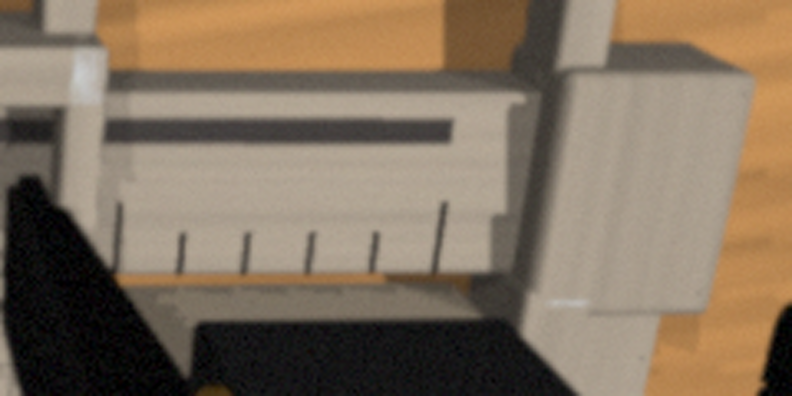

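Emit:
step_arm --pt "0 0.005 0 0" --pt "0 0 0 0"

```text
t: 23.45
eef_pos: [584.2, -17.1, 33.4]
tcp_rot: [-2.749, 1.57, 0.252]
ft_force: [2.9, 5.9, -1.0]
opening: 0.549
```

Emit:
step_arm --pt "0 0.005 0 0" --pt "0 0 0 0"

```text
t: 23.7
eef_pos: [584.1, -17.3, 33.4]
tcp_rot: [-2.8, 1.57, 0.201]
ft_force: [1.2, 5.6, -1.7]
opening: 0.546
```

Emit:
step_arm --pt "0 0.005 0 0" --pt "0 0 0 0"

```text
t: 23.95
eef_pos: [584.1, -17.5, 33.4]
tcp_rot: [-2.505, 1.57, 0.495]
ft_force: [2.1, 6.3, -1.6]
opening: 0.552
```

```bash
cat > trk.py <<'E'
from h import *
import sys
def trk(a,b,box,zz):
    sa,A=ld(a);sb,B=ld(b);x0,y0,x1,y1=box
    # shift via matchTemplate with 4x upsampling
    T=cv2.resize(A[y0:y1,x0:x1],None,fx=4,fy=4,interpolation=2)
    S=cv2.resize(B[y0-10:y1+10,x0-40:x1+40],None,fx=4,fy=4,interpolation=2)
    r=cv2.matchTemplate(S,T,cv2.TM_CCOEFF_NORMED);_,v,_,l=cv2.minMaxLoc(r)
    d=np.array(l)/4-[40,10];c=np.array([(x0+x1)/2,(y0+y1)/2])
    wa=cal(ray("wrist",[c],zz,sa));wb=cal(ray("wrist",[c+d],zz,sb))
    return (wb-wa).round(2),round(v,3),d
for b in sys.argv[2:]:
    print(b,"fixedblock",trk(sys.argv[1],b,(545,240,605,320),18),"beam end of rule/blade",trk(sys.argv[1],b,(530,175,585,245),18))
E
python3 - <<'E'
from h import *
s,im=shot("wrist","w14")
cv2.imwrite("pics/w14a.png",cv2.resize(im[230:350,380:620],None,fx=3.3,fy=3.3,interpolation=2))
E
python3 trk.py w11 w12 w13 w14
```

```text
w12 fixedblock (array([[0.1, 0.2]]), 0.994, array([-12.5,   0. ])) beam end of rule/blade (array([[ 0. , -0.1]]), 0.997, array([-12.75,   0.  ]))
w13 fixedblock (array([[0. , 0.1]]), 0.994, array([-14.25,   0.25])) beam end of rule/blade (array([[-0.1, -0.1]]), 0.997, array([-14.75,   0.25]))
w14 fixedblock (array([[0.1, 0.2]]), 0.994, array([-15.5 ,   0.25])) beam end of rule/blade (array([[-0.1, -0.1]]), 0.996, array([-16.  ,   0.25]))
```

View pics/w14a.png

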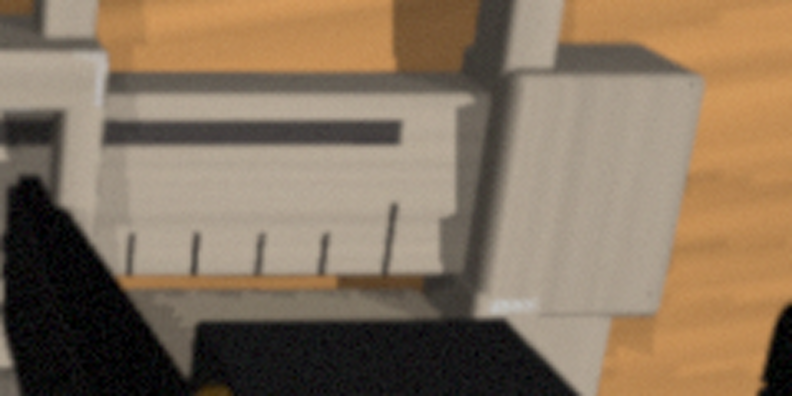

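Emit:
step_arm --pt "0 0.005 0 0" --pt "0 0 0 0"

```text
t: 24.25
eef_pos: [584.1, -17.5, 33.4]
tcp_rot: [-2.334, 1.57, 0.667]
ft_force: [2.4, 8.3, -2.4]
opening: 0.551
```

Emit:
step_arm --pt "0 0.005 0 0" --pt "0 0 0 0"

```text
t: 24.5
eef_pos: [584.1, -17.6, 33.4]
tcp_rot: [-2.226, 1.57, 0.775]
ft_force: [3.5, 8.7, -2.2]
opening: 0.551
```

Emit:
step_arm --pt "0 0.005 0 0" --pt "0 0 0 0"

```text
t: 24.75
eef_pos: [584.1, -17.8, 33.4]
tcp_rot: [-2.232, 1.57, 0.769]
ft_force: [3.0, 9.5, -2.2]
opening: 0.548
```

```bash
python3 - <<'E'
from h import *
s,im=shot("wrist","w15");print(cal(s['eef_pos']),s['ft_force'])
cv2.imwrite("pics/w15a.png",cv2.resize(im[230:350,380:620],None,fx=3.3,fy=3.3,interpolation=2))
E
python3 trk.py w11 w14 w15
```

```text
[[-0.3 99.9]] [ 2.97535355  9.54578398 -2.1828894 ]
w14 fixedblock (array([[0.1, 0.2]]), 0.994, array([-15.5 ,   0.25])) beam end of rule/blade (array([[-0.1, -0.1]]), 0.996, array([-16.  ,   0.25]))
w15 fixedblock (array([[ 0. , -0.1]]), 0.994, array([-15.75,   0.5 ])) beam end of rule/blade (array([[-0.1, -0.5]]), 0.996, array([-16. ,   0.5]))
```

View pics/w15a.png

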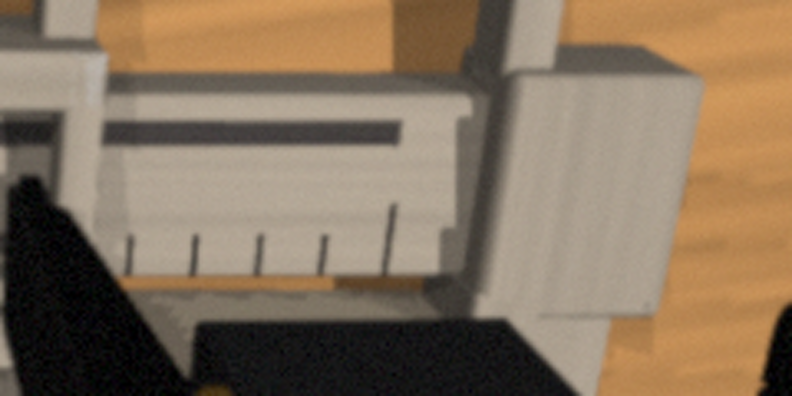

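Force rose from the 5.5 N sliding plateau to 9.5 N, so both jaws bear on the stone, and the caliper has moved at most ~0.4 mm. I stop here, back off and inspect.

Emit:
step_arm --pt "0 -0.01 0 0" --pt "0 -0.01 0 0" --pt "0 -0.02 0 0" --pt "0 -0.08 0 0" --pt "0 -0.12 0 0" --pt "0 -0.03 0 0" --pt "0 0 0 0" --pt "-0.3 0 0 0" --pt "-0.6 0 0 0" --pt "-0.8 0 0 0" --pt "-0.7 0 0 0" --pt "-0.4 0 0 0" --pt "0 0.5 0.3 0" --pt "0 0.5 0.4 0" --pt "0 0.3 0.3 0" --pt "0 0 0 0"

```text
t: 26.8
eef_pos: [526.5, -63.1, 174.2]
tcp_rot: [2.971, 1.57, -0.313]
ft_force: [0.3, -0.1, -0.2]
opening: 0.548
```

Run:
```python
from h import *
s,im=shot("wrist","w16");print(cal(s['eef_pos']),s['ft_force'],s['eef_pos'])
cv2.imwrite("pics/w16a.png",cv2.resize(im[130:320,200:440],None,fx=3.1,fy=3.1,interpolation=2))
```

```text
[[-50.9  46.9]] [ 0.32915402 -0.14532401 -0.22367512] [526.51388388 -63.10115536 174.15990428]
```

View pics/w16.png

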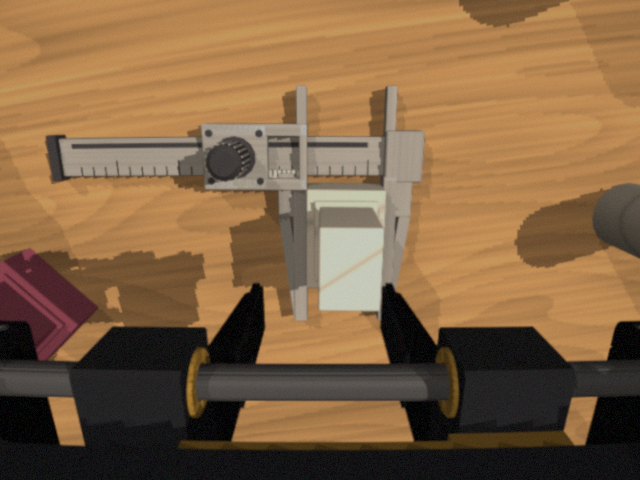

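View pics/w16a.png

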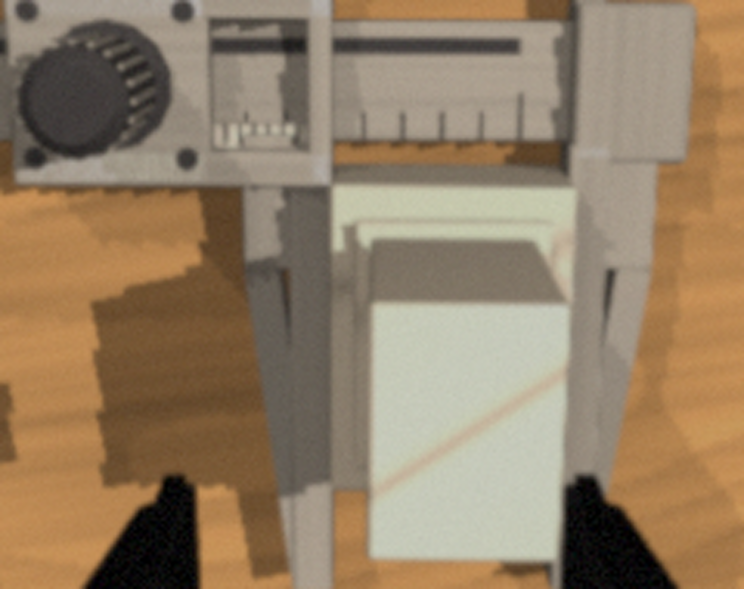

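Emit:
step_arm --pt "-0.2 0.4 0.3 0" --pt "-0.2 0.5 0.3 0" --pt "0 0.4 0.4 0" --pt "0 0 0 0"

```text
t: 27.35
eef_pos: [468.4, -120.1, 193.7]
tcp_rot: [2.797, 1.57, -0.486]
ft_force: [0.4, 0.5, -0.1]
opening: 0.548
```

Run:
```python
from h import *
s,im=shot("wrist","w17");print(cal(s['eef_pos']),s['ft_force'],s['eef_pos'])
cv2.imwrite("pics/w17a.png",cv2.resize(im[60:280,180:440],None,fx=2.7,fy=2.7,interpolation=2))
```

```text
[[-100.5  -17.7]] [ 0.44706697  0.51231267 -0.06285755] [ 468.35208066 -120.1409799   193.74191763]
```

View pics/w17a.png

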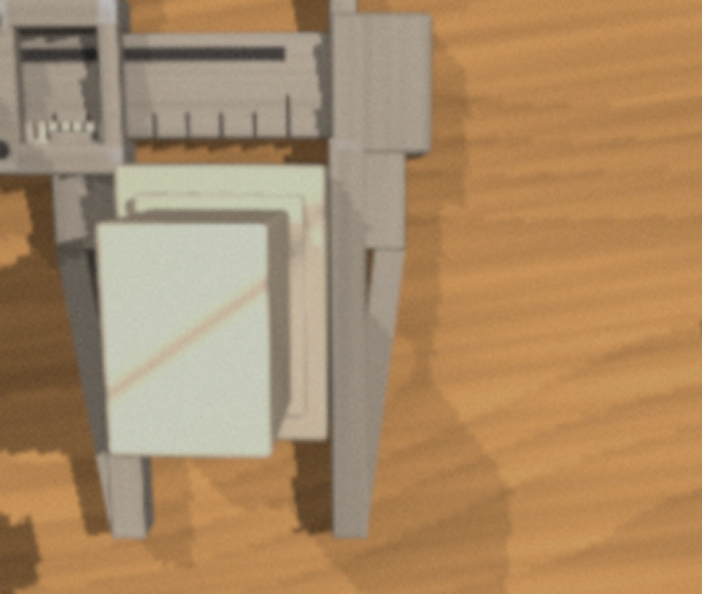

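Run:
```python
from h import *
s,im=ld("w17");k=lambda x,y:(180+x/2.7,60+y/2.7)
r=lambda p,z:cal(ray("wrist",p,z,s)).tolist()
print("w17 stone R",r([k(325.5,170),k(327,437)],36),"jaw fix",r([k(330,175),k(331.5,435),k(332.5,525)],18))
print("  mov tip",r([k(151,460),k(150,525)],18))
s,im=ld("w16");k=lambda x,y:(200+x/3.1,130+y/3.1)
print("w16 stone L",r([k(332,190),k(331,488)],36),"stone R",r([k(575,190)],36),"mov",r([k(331,200),k(330.5,480),k(330.5,580)],18),"fix",r([k(573,165)],18),"post",r([k(72,93)],63))
# edge profile across the right contact, w17
s,im=ld("w17");g=im.mean(2)
for row in (125,150,175,200,220): print(row,g[row,294:310].round())
s,im=ld("w16");g=im.mean(2)
for row in (195,215,240,265,285): print(row,g[row,298:318].round())
```

```text
w17 stone R [[-24.3, -1.2], [-102.2, -0.6]] jaw fix [[-26.1, -1.7], [-106.1, -1.1], [-136.3, -1.0]]
  mov tip [[-114.3, 56.9], [-136.3, 58.5]]
w16 stone L [[-23.9, 58.2], [-101.9, 59.3]] stone R [[-23.9, -0.6]] mov [[-29.7, 59.1], [-107.2, 60.1], [-137.6, 60.5]] fix [[-20.7, -2.6]] post [[2.2, 113.4]]
125 [190. 192. 189. 192. 189. 174. 137. 115. 129. 148. 153. 152. 149. 150.
 150. 155.]
150 [176. 179. 187. 187. 185. 175. 146. 118. 112. 134. 140. 138. 132. 135.
 133. 137.]
175 [179. 177. 178. 179. 180. 174. 152. 117. 107. 129. 137. 132. 130. 135.
 133. 137.]
200 [174. 176. 178. 177. 179. 174. 158. 111.  93. 118. 133. 134. 134. 134.
 135. 138.]
220 [174. 175. 174. 174. 174. 172. 153. 108.  90. 113. 134. 136. 134. 135.
 137. 138.]
195 [ 96.  96.  93.  93.  94.  90.  86.  91. 116. 156. 183. 188. 187. 189.
 188. 188. 188. 187. 190. 190.]
215 [ 91.  95.  96.  96.  93.  94.  91.  95.  97. 112. 115. 120. 118. 119.
 117. 111. 108. 116. 120. 119.]
240 [ 94.  95.  95.  94.  96.  93.  92.  90.  99. 118. 120. 121. 123. 122.
 120. 116. 112. 115. 119. 117.]
265 [ 93.  95.  95.  95.  91.  92.  95.  90.  99. 117. 123. 125. 124. 121.
 121. 118. 116. 118. 118. 118.]
285 [ 96.  99. 102. 101. 104. 107. 114. 115. 115. 117. 124. 124. 123. 122.
 120. 126. 122. 121. 120. 118.]
```

Run:
```python
from h import *
s,im=shot("top","t18");cv2.imwrite("pics/t18a.png",im[130:350,130:490])
d=cv2.absdiff(im,cv2.imread("pics/top0.png")).max(2)
for n,(x0,y0,x1,y1) in dict(core=(445,258,478,288),tin=(432,168,468,202),chisel=(268,150,354,170),mallet=(143,186,192,230),pinkA=(215,200,253,230)).items(): print(n,np.percentile(d[y0:y1,x0:x1],[50,98]))
print(state()['t'],job_done())
```

```text
core [12.   20.44]
tin [ 8. 14.]
chisel [11. 13.]
mallet [ 9. 13.]
pinkA [13. 14.]
the job is handed in; nothing more can be done
27.45 None
```

View pics/t18a.png

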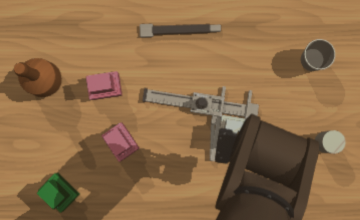

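The job is handed in at 27.5 s: the white plinth stands upright between the caliper's long jaws, with its 60 mm width across them and about 7 mm from the beam. I pushed the slide open to about 90 mm by its thumb post, set the stone down about 3 mm from the fixed jaw, and closed the slide slowly by the post.

**Closing:** the push force was about 2.5 N for the slide alone and about 5.5 N while the stone moved. I stopped when it rose to 9.5 N, which showed both jaws bearing on the stone, then backed the fingers off.

**Last checks:**
- Both jaw faces and the stone's sides are parallel within about 0.4°, which is as fine as I can measure.
- The caliper moved about half a millimetre at most.
- The bystanders compared against the first picture (core, tin, chisel, mallet and one pink plinth) show no movement. The other pink plinth and the green one were only checked by eye in the final picture.
- The robot is touching nothing.

**One disagreement:** the image points suggested about 0.5 mm between the stone and the fixed jaw, and about 0.9 mm at the moving jaw. I put this down to the roughly 2 mm calibration error and bias at the edges, because the force showed both jaws in contact. I did not check again for a gap after the jaw was let go.

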